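# Find the high side of a cocked bat by touch and press it home

## Robot

A 7-joint arm with a two-finger parallel gripper is mounted at the origin on the work surface. World frame = base frame: x ahead of the robot, y to its left, z up, the work surface at z = 0. Lengths are in m, angles in rad, forces in N, time in s.
With the tool pointing down it reaches from about 0.35 to 0.9 m from the base axis. Payload 8.1 kg.
Tool frame: the origin (TCP) lies between the finger pads; the fingertips stand ahead of it and the grasp point (between the pads) is the TCP (arm.nose_length is the z of the fingertips in the tool frame, in m); z points along the fingers, y is the line along which they close (so a half turn about z gives the same grasp; the last joint's range is limited). The gripper opens to 92 mm and grips with 3 to 60 N. Pads are 19 mm wide; open, the fingers measure 130 mm over their backs; the gripper's body (75 mm by 190 mm) begins 47 mm behind the grasp point.
Start: joints at [1.153, 0.434, 0.025, 1.573, -0.012, 1.134, -0.075], TCP at [0.193, -0.594, 0.246] pointing down, gripper open.
Joint ranges: [-2.62, 2.62], [-0.44, 2.09], [-1.27, 1.32], [0.08, 2.57], [-1.32, 4.46], [0.12, 2], [-2.74, 2.74]. Speed limits (rad/s): [2.22, 2.22, 3.01, 3.01, 3.14, 3.14, 3.14].

## Interface

Orientations are given as a rotation vector (axis times angle).
In Python, from cell import sensors, optics, arm gives the robot as it stands.
- The arm moves only by the tool arm_command, never from a script. Its argument "deltas" is one flat list of numbers, 7 for each row, row after row: the turn, a rotation vector about the world's x, y, z as a fraction of full scale, then the shift along the world's x, y, z as a fraction of full scale, then the finger opening in mm, from 0 to 91.8. In form: [wx, wy, wz, dx, dy, dz, fingers, wx, wy, wz, dx, dy, dz, fingers, ...]. A call has 1 to 20 rows; each row is the pose to reach, as a shift and turn from the pose commanded when the call began; what a row does not reach only later rows make up. Full scale, the value 1, is 1 m for a shift and 90 degrees for a turn. A row lasts 1/10 s, in which the tool goes at most 50 mm and 8.59 degrees, less where a joint would pass 70% of its speed; a pose out of reach is approached as far as the arm can. A call with a number of a shift or a turn outside -1 to 1 is refused whole. A call with a gripper value outside its range is refused whole. The fingers move at their own pace and stop on an object; "force" is the grip in N (left out, the last holds). Time passes only in rows, so rows that repeat a pose let the fingers close. It gives the time, the measured TCP pose, the force, the opening and the grip force at its end, in the units of the state.
- sensors.observe(): the state, without advancing time (a new reading comes with each control period).
- optics.get_image(name): name is "scene" or "top"; returns the picture (384x512x3 uint8, blue, green, red); there is no depth.
- optics.calibration(name): a dict with "camera_matrix" (3x3 intrinsics, pixels), "rvec" (rotation vector, rad) and "tvec" (3), from world to camera coordinates, as OpenCV has them. Camera axes: x right, y down, z forward; pixel columns grow to the right and rows downward; lengths in m; the calibration is good to about 2 mm. A picture is of the moment at which its call begins. calibration takes no time and is no camera call.
- arm.sign_off(): hands the job in; it is judged then, once.
The state is a dict: "clock": time; "joints": joint angles; "dq": joint speeds; "joint_efforts": joint torques, N m; "position": TCP position; "ee_rot": TCP orientation; "force": force on the tool from outside, world axes, zero at the start; "ft_torque": the same for the moment, N m; "width": opening from 0.0 (shut) to 1.0 (fully open); "gripper_force": force on a finger pad.
Only numpy, scipy, OpenCV 4.12 (cv2) and the standard library are available. Lean on these libraries where they do the work, as an engineer would, in place of code of your own. Each camera call takes 0.05 s, during which the arm holds its last target. There are 200 camera calls.

## Task

The plaster bat on the banding wheel sits cocked, with one side of its rim standing a few millimetres high. Take the red-handled probe from the tool block, touch its tip lightly at points spread round the rim to feel which side is high, then press that high side down with the probe, firmly but without cracking the plaster, until the bat sits fully home and level. Press hard nowhere else, keep hand and arm off the bat, put the probe back upright in its hole and leave everything else where it stands.

Things in the scene. Friction and masses are not known exactly. Their poses are not given: they have to be found in the camera images.
- wheel: Dark steel banding-wheel foot, fixed; origin on the table on the wheel's axis, z up. It carries an aluminium head (210 mm across) and on that a pale round plaster bat, 240 mm in diameter and 18 mm thick. Neither head nor bat spins.
- bat_centre (a point): Point fixed to the foot, on the axis, where the middle of the bat's top face is (115 mm above the table); it does not show the tilt. The bat is cocked about a level line through its middle: at the rim (radius 120 mm) one side stands 2 to 4 mm above this height, the opposite side as much below. The high side may face any way.
- mount (a point): Point on the axis in the rubber mount below the head, 71 mm above the table. The mount gives: the whole bat sinks about 1 mm for each 4 N of push anywhere, and comes back. To crack the plaster takes more than 22 N. Outside the high third of the rim (60 degrees either side of the high spot) keep touches under 8 N.
- pins (a point): Point on the axis at the bat's underside (97 mm up). Stiff pins hold the tilt against light touches. Pressed 105 mm out on the high side the bat starts to turn down at about 10 N (more if off to one side or further in) and stops at level, where the force climbs; it then stays. 16 to 18 N at the high spot surely brings it home. Over 9 N on the low side cocks it further.
- probe: The probe, loose, 0.06 to 0.12 kg: a 10 mm steel shank with a 12 mm ball tip below and a round red handle above. Origin at the lowest point of the tip, z along the probe up to the handle's end at 150 mm. The shank runs to 50 mm; there a 26 mm wide shoulder rests on the block's top; the 22 mm thick part of the handle to grip runs from 66 to 142 mm. It stands in either of the block's two holes.
- block: Fixed wooden tool block, 90 mm (its x) by 160 mm (its y) by 60 mm high, origin at the centre of its underside. Two holes, 17 mm wide and 54 mm deep, in the top at y = -40 and +40 mm, x = 0. One holds the probe, the other the loop tool. The probe stands home with its tip 10 mm above the table; it may go back in the hole that it came from.
- looptool: Loose loop tool with a pale wooden handle and brass loop, 132 mm long, 22 mm thick, standing in the block's other hole, its top 82 mm above the block; origin at its foot. Leave it alone.
- bowl: Loose terracotta bowl, 140 mm wide, 55 mm high; bystander.
- mug: Loose blue mug, 80 mm wide, 90 mm high; bystander.
- jar: Loose amber glass jar, 70 mm wide, 90 mm high; bystander.
- vase: Loose terracotta vase, 92 mm wide, 110 mm high; bystander.
- rib: Loose wooden rib lying flat, 110 by 55 by 8 mm; bystander.
- spatula: Loose spatula lying on the table; bystander.
- brush: Loose brush lying on the table; bystander.
Mind the look-alikes: they are no part of the job. What is shaped like the wheel but green is not meant. Of the things that look like the probe, the smaller one is meant.

How it is judged:
By the outcome, as a careful person would: the job done as asked, in the order asked, and still so for the second after the job is handed in, with the robot touching nothing.
It also fails if it takes over 72 s, if anything falls off the work surface, if the arm or the gripper's body presses on something with over 40 N, if the wrist force passes 120 N, or if a joint passes its speed limit or range.

## Working session

There is one attempt and no reset: what is moved stays moved. The work goes in short steps, Python scripts to look and compute and a tool call to move; the robot and the scene stay as the last step left them, time stands still between calls to the robot, and variables do not carry over. Pictures are saved under pics/ and viewed, at most 10 in all, crops included, and the job is handed in when it is done.

Besides the shell and the picture viewer there is one more tool, called after "Call:" as name(argument=value, ...), one argument or row to a line, values as JSON. arm_command: Moves the arm, as the interface text tells. Its arguments: {"type":"object","properties":{"deltas":{"type":"array","items":{"type":"number"}},"force":{"type":"number"}},"required":["deltas"]}

```bash
mkdir -p pics
cat > h.py <<'E'
import numpy as np, cv2
from cell import sensors, optics, arm
def cal(n):
    c=optics.calibration(n); K=np.array(c["camera_matrix"],float); R=cv2.Rodrigues(np.array(c["rvec"],float))[0]; t=np.array(c["tvec"],float).ravel(); return K,R,t
def ray(n,u,v):
    K,R,t=cal(n); d=R.T@np.linalg.solve(K,[u,v,1.]); return -R.T@t,d
def onz(n,u,v,z):
    o,d=ray(n,u,v); return o+d*(z-o[2])/d[2]
def proj(n,p):
    K,R,t=cal(n); q=K@(R@np.asarray(p,float)+t); return q[:2]/q[2]
def two(n1,p1,n2,p2):
    o1,d1=ray(n1,*p1);o2,d2=ray(n2,*p2);s=np.linalg.lstsq(np.c_[d1,-d2],o2-o1,rcond=None)[0]
    a=o1+s[0]*d1;b=o2+s[1]*d2; return (a+b)/2,np.linalg.norm(a-b)
E
python3 - <<'E'
from h import *
np.set_printoptions(precision=3,suppress=True)
for n in("scene","top"):
    im=optics.get_image(n); cv2.imwrite(f"pics/{n}0.png",im); cv2.imwrite(f"pics/{n}0b.png",cv2.resize(im,(800,600),interpolation=cv2.INTER_CUBIC)); K,R,t=cal(n); print(n,K[0,0],-R.T@t)
print(sensors.observe(),arm.nose_length)
E
```

```text
scene 471.18503206942995 [1.149 0.474 1.18 ]
top 365.1505894055495 [ 0.326 -0.001  1.228]
{'clock': 0.1, 'joints': array([ 1.153,  0.435,  0.025,  1.574, -0.012,  1.134, -0.075]), 'dq': array([-0.001, -0.003,  0.001, -0.   , -0.001,  0.001,  0.   ]), 'joint_efforts': array([  0.004, -66.913,   0.988, -31.515,  -0.061,   0.037,   0.   ]), 'position': array([ 0.193, -0.594,  0.245]), 'ee_rot': array([-3.101, -0.492,  0.001]), 'force': array([ 0.437, -0.517,  0.166]), 'ft_torque': array([-0.037,  0.04 , -0.063]), 'gripper_force': 0.0, 'width': 0.99629963745079} 0.019
```

View pics/scene0b.png

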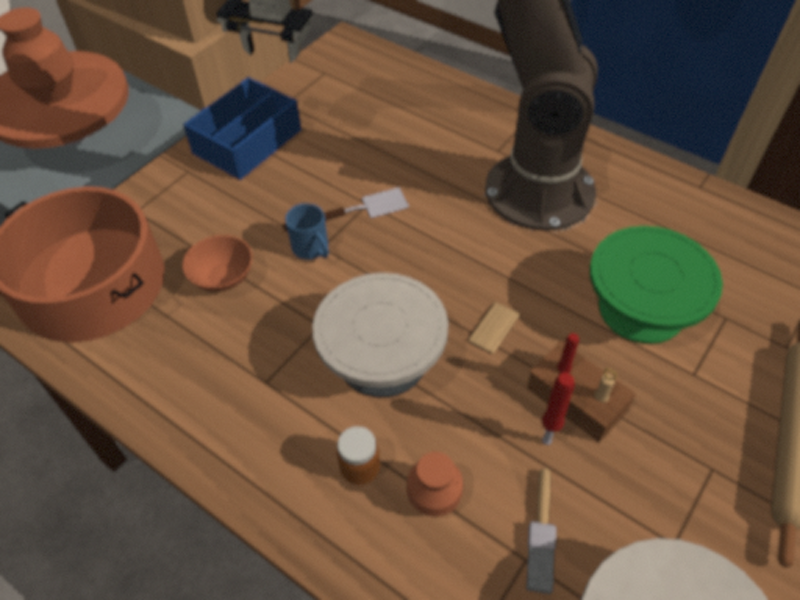

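View pics/top0b.png

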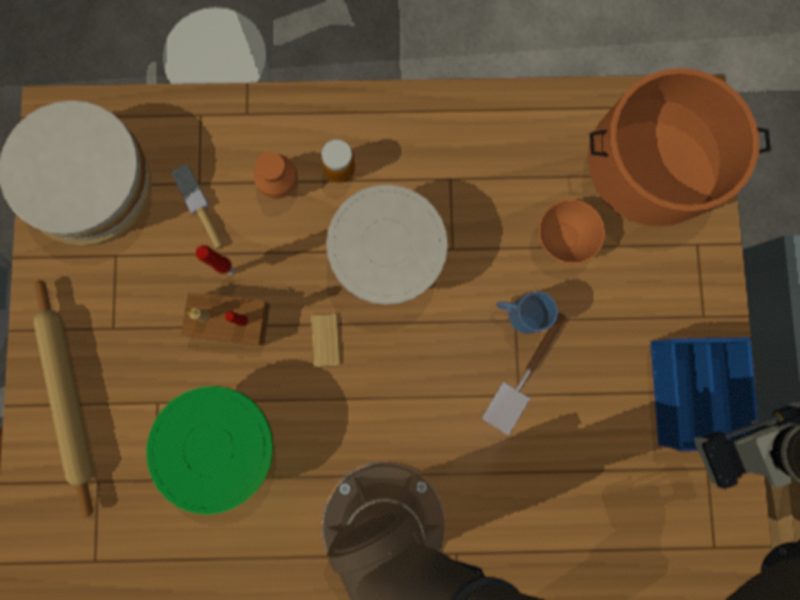

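The top view shows two plaster-pale discs. One is the bat on the dark foot at (387,244). The other, at (70,170), is a large tub off to the side and not the wheel, and the green wheel at (210,450) is excluded. There are two red-handled things: a larger one standing free at (213,258), and a smaller one standing in the block at (236,318). The smaller one in the block fits. I'll measure, then confirm with a crop.

Run:
```python
from h import *
np.set_printoptions(precision=4,suppress=True)
S=cv2.imread("pics/scene0.png");T=cv2.imread("pics/top0.png")
res={}
for n,im in(("scene",S),("top",T)):
    hsv=cv2.cvtColor(im,cv2.COLOR_BGR2HSV)
    red=cv2.inRange(hsv,(0,190,60),(5,255,255))|cv2.inRange(hsv,(172,170,60),(180,255,255))
    c,_=cv2.findContours(red,0,2)[-2:]
    for k in c:
        if cv2.contourArea(k)>15: 
            k=k[:,0]; print(n,"red",cv2.contourArea(k),k.min(0),k.max(0),k[k[:,1].argmin()],k[k[:,1].argmax()])
    pal=cv2.inRange(hsv,(0,0,115),(180,60,255))
    c,_=cv2.findContours(pal,0,1)[-2:]
    for k in c:
        if cv2.contourArea(k)>1500:
            e=cv2.fitEllipse(cv2.convexHull(k)); print(n,"pale",e,onz(n,*e[0],.115))
    col=cv2.inRange(hsv,(35,150,50),(80,255,255))
def crop(im,x0,y0,w,h,s): return cv2.resize(im[y0:y0+h,x0:x0+w],None,fx=s,fy=s,interpolation=cv2.INTER_CUBIC)
a=crop(S,325,205,90,85,4.4);b=crop(T,105,145,90,85,4.4)
cv2.imwrite("pics/crop1.png",np.hstack([a,b]));
```

```text
scene red 391.0 [348 214] [368 274] [366 214] [354 274]
scene pale ((436.7091064453125, 409.4270324707031), (116.3213119506836, 143.1778106689453), 133.04208374023438) [0.7467 0.6243 0.115 ]
scene pale ((243.28346252441406, 209.9654541015625), (70.5387191772461, 86.86182403564453), 88.77629852294922) [ 0.5756 -0.0118  0.115 ]
top red 55.5 [144 199] [157 207] [146 199] [152 207]
top red 162.0 [126 158] [147 173] [127 158] [139 173]
top pale ((247.21688842773438, 156.1632080078125), (75.55335998535156, 76.603515625), 89.28404235839844) [ 0.5659 -0.0183  0.115 ]
top pale ((42.85966873168945, 106.6632308959961), (82.81068420410156, 89.2419662475586), 60.542564392089844) [0.7369 0.6217 0.115 ]
top pale ((135.38829040527344, 36.31890869140625), (60.167964935302734, 63.78826904296875), 160.19287109375) [0.9668 0.3344 0.115 ]
```

View pics/crop1.png

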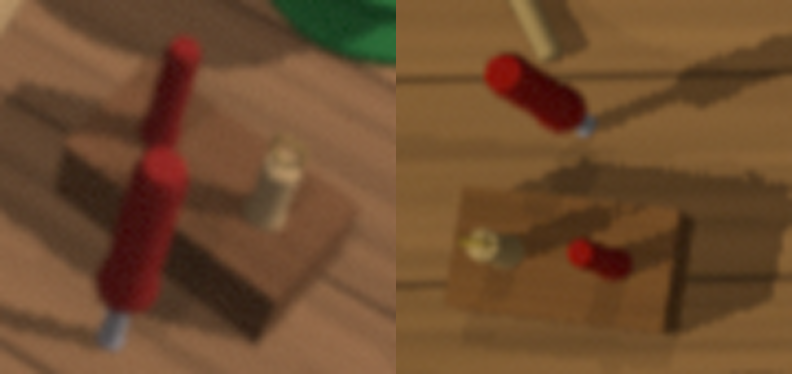

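The crop shows the small red probe standing in the block's right hole next to the pale loop tool. Its top is at scene (367,216) and top (147,202). The bigger one stands free in front of the block, with its top at scene (362,242) and top (130,162). The small one is the probe meant.

Run:
```python
from h import *
np.set_printoptions(precision=4,suppress=True)
L=lambda x,y:(x/4.4+325-.4,y/4.4+205-.4); Rr=lambda x,y:((x-396)/4.4+105-.4,y/4.4+145-.4)
for nm,a,b in(("probe top",(184,47),(580,252)),("big top",(162,165),(505,75)),("big tip",(112,345),(590,128)),("loop",(286,152),(483,245))):
    print(nm,*two("scene",L(*a),"top",Rr(*b)))
print("probe@.16",onz("scene",*L(184,47),.16),onz("top",*Rr(580,252),.16))
print("loop@.14",onz("scene",*L(286,148),.142),onz("top",*Rr(483,245),.142))
cs=[(465,188),(685,212),(668,332),(445,303)]
P=np.array([onz("top",*Rr(*c),.06) for c in cs]); print(P,P.mean(0))
cl=[(138,65),(355,210),(262,305),(65,145)]
P=np.array([onz("scene",*L(*c),.06) for c in cl]); print(P,P.mean(0))
for p in((.5708,-.015,.115),): print(proj("scene",p),proj("top",p))
# other objects rough
for nm,u,v,z in(("jar",337,150,.09),("vase",273,165,.11),("bowl",572,230,.05),("mug",535,312,.09),("rib",325,340,.008),("green",210,450,.115)): print(nm,onz("top",u*.64,v*.64,z))
```

```text
probe top [0.4256 0.2809 0.1587] 0.00012698391871372792
big top [0.5365 0.3174 0.2081] 0.0003546639742578018
big tip [ 0.5366  0.3189 -0.0055] 0.0029324725063076635
loop [0.4343 0.3579 0.1245] 0.002611250617828748
probe@.16 [0.4266 0.281  0.16  ] [0.4254 0.2806 0.16  ]
loop@.14 [0.4429 0.3596 0.142 ] [0.4332 0.351  0.142 ]
[[0.4834 0.3915 0.06  ]
 [0.4626 0.2306 0.06  ]
 [0.3753 0.2426 0.06  ]
 [0.3995 0.4043 0.06  ]] [0.4302 0.3173 0.06  ]
[[0.3855 0.2447 0.06  ]
 [0.403  0.4051 0.06  ]
 [0.4947 0.3883 0.06  ]
 [0.4657 0.2368 0.06  ]] [0.4372 0.3187 0.06  ]
[243.3949 208.2559] [246.1124 154.6364]
jar [0.7716 0.0792 0.09  ]
vase [0.7345 0.2079 0.11  ]
bowl [ 0.6025 -0.412   0.05  ]
mug [ 0.4268 -0.3138  0.09  ]
rib [0.3829 0.115  0.008 ]
green [0.1736 0.325  0.115 ]
```

Call:
arm_command(
  deltas=[0,0,0.86,0.227,0.444,0.045,50,0,0,0.86,0.227,0.444,0.045,50,0,0,0.86,0.227,0.444,0.045,50,0,0,0.86,0.227,0.444,0.045,50,0,0,0.86,0.227,0.444,0.045,50,0,0,0.86,0.227,0.444,0.045,50,0,0,0.86,0.227,0.444,0.045,50,0,0,0.86,0.227,0.444,0.045,50,0,0,0.86,0.227,0.444,0.045,50,0,0,0.86,0.227,0.444,0.045,50,0,0,0.86,0.227,0.444,0.045,50,0,0,0.86,0.227,0.444,0.045,50],
  force=50,
)

```text
clock: 1.3
position: [0.4207, -0.1494, 0.2906]
ee_rot: [-2.11, -2.327, 0.0]
force: [0.6, -0.4, 0.5]
width: 0.547
gripper_force: 0.0
```

Call:
arm_command(
  deltas=[0,0,0.855,0.005,0.43,-0.02,50,0,0,0.855,0.005,0.43,-0.02,50,0,0,0.855,0.005,0.43,-0.02,50,0,0,0.855,0.005,0.43,-0.02,50,0,0,0.855,0.005,0.43,-0.02,50,0,0,0.855,0.005,0.43,-0.02,50,0,0,0.855,0.005,0.43,-0.02,50,0,0,0.855,0.005,0.43,-0.02,50,0,0,0.855,0.005,0.43,-0.02,50,0,0,0.855,0.005,0.43,-0.02,50,0,0,0.855,0.005,0.43,-0.02,50,0,0,0.855,0.005,0.43,-0.02,50],
)

```text
clock: 2.5
position: [0.4263, 0.2774, 0.2702]
ee_rot: [-0.216, -3.134, 0.003]
force: [0.1, -0.5, 0.5]
width: 0.543
gripper_force: 0.0
```

Run:
```python
from h import *
s=optics.get_image("scene");t=optics.get_image("top")
a=cv2.resize(s[170:290,300:420],(400,400),interpolation=2);b=cv2.resize(t[130:250,90:210],(400,400),interpolation=2)
cv2.imwrite("pics/c2.png",np.hstack([a,b])); o=sensors.observe();print(o["position"],o["ee_rot"],o["joints"])
```

```text
[0.42621759 0.27775597 0.27062801] [ 2.14745930e-01  3.13383642e+00 -1.86983942e-03] [ 0.02992162  0.36789706 -0.93256203  1.7613217   0.31965593  1.17415673
  0.43736785]
```

View pics/c2.png

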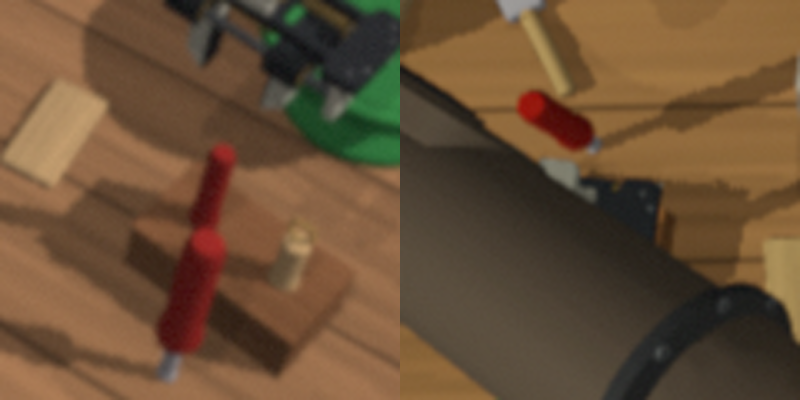

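The picture shows the gripper above the block and the small probe undisturbed at crop (222,155). The big one stands clear. I'm descending with the TCP aligned on the measured probe axis.

Call:
arm_command(
  deltas=[0,0,0,-0.001,0.001,-0.04,50,0,0,0,-0.001,0.001,-0.08,50,0,0,0,-0.001,0.001,-0.12,50,0,0,0,-0.001,0.001,-0.145,50,0,0,0,-0.001,0.001,-0.145,50,0,0,0,-0.001,0.001,-0.145,50,0,0,0,-0.001,0.001,-0.145,50],
)

```text
clock: 3.3
position: [0.4255, 0.2811, 0.1275]
ee_rot: [0.21, 3.132, 0.002]
force: [0.1, -0.2, 0.3]
width: 0.543
gripper_force: 0.0
```

Call:
arm_command(
  deltas=[0,0,0,0,0,0,10,0,0,0,0,0,0,10,0,0,0,0,0,0,10,0,0,0,0,0,0,10,0,0,0,0,0,0,10,0,0,0,0,0,0,10],
  force=50,
)

```text
clock: 3.9
position: [0.4247, 0.2807, 0.126]
ee_rot: [0.209, 3.134, 0.0]
force: [0.5, -1.0, 4.1]
width: 0.23
gripper_force: 50.0
```

Call:
arm_command(
  deltas=[0,0,0,0,0,0.02,10,0,0,0,0,0,0.04,10,0,0,0,0,0,0.07,10,0,0,0,0,0,0.11,10,0,0,0,0,0,0.15,10,0,0,0,0,0,0.15,10,0,0,0,0,0,0.15,10],
)

```text
clock: 4.6
position: [0.4247, 0.2808, 0.2761]
ee_rot: [0.209, 3.133, 0.001]
force: [-0.5, -0.3, -1.2]
width: 0.232
gripper_force: 50.0
```

Run:
```python
from h import *
np.set_printoptions(precision=4,suppress=True)
s=optics.get_image("scene");t=optics.get_image("top")
a=cv2.resize(s[130:290,300:420],(450,600),interpolation=2)
cv2.imwrite("pics/c3.png",a); o=sensors.observe();print(o["position"],o["ee_rot"],o["force"],o["ft_torque"]); p=o["position"]
for d in(0,.1,.116):print(proj("scene",p-[0,0,d]))
# bat edges in scene: rim checks
im=cv2.imread("pics/top0.png");hsv=cv2.cvtColor(im,cv2.COLOR_BGR2HSV)
for n in("scene","top"):
    im=cv2.imread(f"pics/{n}0.png");hsv=cv2.cvtColor(im,cv2.COLOR_BGR2HSV)
    pal=cv2.inRange(hsv,(0,0,115),(180,60,255))
    c=[k for k in cv2.findContours(pal,0,1)[-2] if cv2.pointPolygonTest(k,tuple(map(float,proj(n,(.57,-.015,.115)))),False)>0][0][:,0]
    P=np.array([onz(n,u,v,.115) for u,v in c])[:,:2]; cen=(-cal(n)[1].T@cal(n)[2])[:2]
    m=np.array([.571,-.015]); far=(P-m)@(m-cen)/np.linalg.norm(m-cen)
    Q=P[far>.0]; A=np.c_[2*Q,np.ones(len(Q))]; s_=np.linalg.lstsq(A,(Q**2).sum(1),rcond=None)[0]
    print(n,len(Q),s_[:2],np.sqrt(s_[2]+s_[:2]@s_[:2]))
```

```text
[0.4241 0.28   0.2745] [-0.2088 -3.1333  0.0022] [ 0.1731 -0.2157 -1.0931] [ 0.1096 -0.1895 -0.0013]
[374.4783 187.5872]
[367.4501 211.264 ]
[366.4093 214.7703]
scene 109 [ 0.5721 -0.0153] 0.11955019219746243
top 105 [ 0.5677 -0.0183] 0.11778315946833522
```

View pics/c3.png

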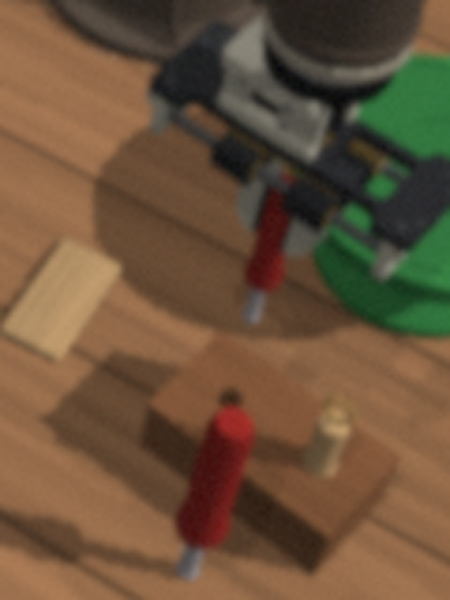

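The probe is held straight, with its tip at scene (367,215) where it was predicted. The bat centre is about (0.571, -0.016). I'm starting the touches at the 120° rim point, with the tip commanded to 117 mm.

Call:
arm_command(
  deltas=[0,0,0,0.0945,-0.206,-0.02,10,0,0,0,0.0945,-0.206,-0.02,10,0,0,0,0.0945,-0.206,-0.02,10,0,0,0,0.0945,-0.206,-0.02,10,0,0,0,0.0945,-0.206,-0.02,10,0,0,0,0.0945,-0.206,-0.03,10,0,0,0,0.0945,-0.206,-0.035,10,0,0,0,0.0945,-0.206,-0.038,10,0,0,0,0.0945,-0.206,-0.041,10,0,0,0,0.0945,-0.206,-0.043,10,0,0,0,0.0945,-0.206,-0.043,10,0,0,0,0.0945,-0.206,-0.043,10],
)

```text
clock: 5.9
position: [0.519, 0.0751, 0.233]
ee_rot: [0.208, 3.134, 0.0]
force: [0.3, 0.2, -1.3]
width: 0.234
gripper_force: 50.0
```

Call:
arm_command(
  deltas=[0,0,0,0,0,-0.001,10,0,0,0,0,0,-0.0015,10,0,0,0,0,0,-0.0015,10],
)

```text
clock: 6.2
position: [0.5192, 0.0749, 0.2315]
ee_rot: [0.209, 3.134, 0.001]
force: [0.3, 0.8, 1.3]
width: 0.229
gripper_force: 50.0
```

Call:
arm_command(
  deltas=[0,0,0,0,0,0.0115,10,0,0,0,-0.0525,-0.091,0.0115,10,0,0,0,-0.0525,-0.091,0.0115,10,0,0,0,-0.0525,-0.091,0.0115,10,0,0,0,-0.0525,-0.091,0.0065,10,0,0,0,-0.0525,-0.091,0.0035,10,0,0,0,-0.0525,-0.091,0.0015,10,0,0,0,-0.0525,-0.091,0.0015,10,0,0,0,-0.0525,-0.091,0.0015,10],
)

```text
clock: 7.1
position: [0.4668, -0.0152, 0.2327]
ee_rot: [-0.206, -3.135, -0.001]
force: [0.3, 0.1, -0.8]
width: 0.229
gripper_force: 50.0
```

Call:
arm_command(
  deltas=[0,0,0,0,0,-0.001,10,0,0,0,0,0,-0.0015,10,0,0,0,0,0,-0.0015,10],
)

```text
clock: 7.4
position: [0.4665, -0.0162, 0.2312]
ee_rot: [-0.208, -3.135, -0.0]
force: [0.4, 0.0, 0.1]
width: 0.232
gripper_force: 50.0
```

Call:
arm_command(
  deltas=[0,0,0,0,0,-0.0005,10,0,0,0,0,0,-0.001,10,0,0,0,0,0,-0.001,10],
)

```text
clock: 7.7
position: [0.4664, -0.0164, 0.2302]
ee_rot: [-0.209, -3.135, 0.0]
force: [-0.9, -0.8, -0.8]
width: 0.227
gripper_force: 50.0
```

Call:
arm_command(
  deltas=[0,0,0,0,0,-0.001,10,0,0,0,0,0,-0.0015,10,0,0,0,0,0,-0.0015,10],
)

```text
clock: 8.0
position: [0.4666, -0.0163, 0.2288]
ee_rot: [0.209, 3.135, 0.0]
force: [-0.3, -0.5, 0.5]
width: 0.231
gripper_force: 50.0
```

Call:
arm_command(
  deltas=[0,0,0,0,0,0.014,10,0,0,0,0.1575,-0.091,0.014,10,0,0,0,0.1575,-0.091,0.014,10,0,0,0,0.1575,-0.091,0.014,10,0,0,0,0.1575,-0.091,0.014,10,0,0,0,0.1575,-0.091,0.009,10,0,0,0,0.1575,-0.091,0.005,10,0,0,0,0.1575,-0.091,0.002,10,0,0,0,0.1575,-0.091,0.0005,10,0,0,0,0.1575,-0.091,0.0005,10,0,0,0,0.1575,-0.091,0.0005,10],
)

```text
clock: 9.1
position: [0.6238, -0.1071, 0.2297]
ee_rot: [0.208, 3.134, -0.0]
force: [-0.1, 0.1, -0.7]
width: 0.23
gripper_force: 50.0
```

Call:
arm_command(
  deltas=[0,0,0,0,0,-0.001,10,0,0,0,0,0,-0.001,10,0,0,0,0,0,-0.001,10],
)

```text
clock: 9.4
position: [0.6241, -0.1072, 0.2285]
ee_rot: [0.209, 3.134, 0.0]
force: [-0.5, 0.8, 1.1]
width: 0.23
gripper_force: 50.0
```

Call:
arm_command(
  deltas=[0,0,0,0,0,0.0145,10,0,0,0,0.0525,0.091,0.0145,10,0,0,0,0.0525,0.091,0.0145,10,0,0,0,0.0525,0.091,0.0145,10,0,0,0,0.0525,0.091,0.0085,10,0,0,0,0.0525,0.091,0.0045,10,0,0,0,0.0525,0.091,0.0025,10,0,0,0,0.0525,0.091,0.0025,10,0,0,0,0.0525,0.091,0.0025,10],
)

```text
clock: 10.3
position: [0.6763, -0.0178, 0.2311]
ee_rot: [0.211, 3.134, -0.001]
force: [-0.3, -1.0, 1.9]
width: 0.23
gripper_force: 50.0
```

Call:
arm_command(
  deltas=[0,0,0,0,0,0.012,10,0,0,0,-0.0525,0.091,0.012,10,0,0,0,-0.0525,0.091,0.012,10,0,0,0,-0.0525,0.091,0.012,10,0,0,0,-0.0525,0.091,0.007,10,0,0,0,-0.0525,0.091,0.004,10,0,0,0,-0.0525,0.091,0.002,10,0,0,0,-0.0525,0.091,0.002,10,0,0,0,-0.0525,0.091,0.002,10],
)

```text
clock: 11.2
position: [0.6245, 0.0733, 0.2327]
ee_rot: [0.211, 3.134, -0.001]
force: [0.5, -1.4, 2.0]
width: 0.226
gripper_force: 50.0
```

Call:
arm_command(
  deltas=[0,0,0,0,0,0.01,10,0,0,0,-0.105,-0.182,0.01,10,0,0,0,-0.105,-0.182,0.01,10,0,0,0,-0.105,-0.182,0.01,10,0,0,0,-0.105,-0.182,0.01,10,0,0,0,-0.105,-0.182,0.01,10,0,0,0,-0.105,-0.182,0.004,10,0,0,0,-0.105,-0.182,0,10,0,0,0,-0.105,-0.182,-0.003,10,0,0,0,-0.105,-0.182,-0.005,10,0,0,0,-0.105,-0.182,-0.006,10,0,0,0,-0.105,-0.182,-0.006,10],
)

```text
clock: 12.4
position: [0.5195, -0.106, 0.2269]
ee_rot: [0.206, 3.134, 0.002]
force: [0.2, 2.7, 3.1]
width: 0.229
gripper_force: 50.0
```

The six touches fit a tilt of about 2.9 mm at r = 105 mm, with the high side at about 64°. I'm pressing there in steps.

Call:
arm_command(
  deltas=[0,0,0,0,0,0.015,10,0,0,0,0.0985,0.1855,0.016,10,0,0,0,0.0985,0.1855,0.016,10,0,0,0,0.0985,0.1855,0.016,10,0,0,0,0.0985,0.1855,0.016,10,0,0,0,0.0985,0.1855,0.016,10,0,0,0,0.0985,0.1855,0.011,10,0,0,0,0.0985,0.1855,0.008,10,0,0,0,0.0985,0.1855,0.006,10,0,0,0,0.0985,0.1855,0.005,10,0,0,0,0.0985,0.1855,0.004,10,0,0,0,0.0985,0.1855,0.003,10,0,0,0,0.0985,0.1855,0.003,10],
)

```text
clock: 13.7
position: [0.6175, 0.0767, 0.2305]
ee_rot: [0.211, 3.134, -0.002]
force: [-2.6, -2.0, 8.1]
width: 0.23
gripper_force: 50.0
```

Call:
arm_command(
  deltas=[0,0,0,0,0,-0.0005,10,0,0,0,0,0,-0.001,10,0,0,0,0,0,-0.0015,10,0,0,0,0,0,-0.002,10,0,0,0,0,0,-0.002,10],
)

```text
clock: 14.2
position: [0.6176, 0.0769, 0.2287]
ee_rot: [0.211, 3.133, -0.002]
force: [-2.6, -1.5, 8.9]
width: 0.23
gripper_force: 50.0
```

Call:
arm_command(
  deltas=[0,0,0,0,0,-0.0005,10,0,0,0,0,0,-0.001,10,0,0,0,0,0,-0.001,10],
)

```text
clock: 14.5
position: [0.6176, 0.077, 0.2278]
ee_rot: [0.211, 3.133, -0.001]
force: [-2.1, -1.4, 8.2]
width: 0.226
gripper_force: 50.0
```

Call:
arm_command(
  deltas=[0,0,0,0,0,-0.0005,10,0,0,0,0,0,-0.001,10,0,0,0,0,0,-0.001,10],
)

```text
clock: 14.8
position: [0.6177, 0.077, 0.227]
ee_rot: [0.211, 3.133, -0.001]
force: [-2.6, -1.5, 10.0]
width: 0.23
gripper_force: 50.0
```

Call:
arm_command(
  deltas=[0,0,0,0,0,-0.0005,10,0,0,0,0,0,-0.001,10,0,0,0,0,0,-0.001,10],
)

```text
clock: 15.1
position: [0.6178, 0.0771, 0.2262]
ee_rot: [0.211, 3.133, -0.001]
force: [-2.7, -1.3, 12.1]
width: 0.231
gripper_force: 50.0
```

Call:
arm_command(
  deltas=[0,0,0,0,0,-0.0005,10,0,0,0,0,0,-0.001,10,0,0,0,0,0,-0.001,10],
)

```text
clock: 15.4
position: [0.6179, 0.0771, 0.2255]
ee_rot: [0.211, 3.132, -0.001]
force: [-3.0, -1.8, 12.3]
width: 0.23
gripper_force: 50.0
```

Call:
arm_command(
  deltas=[0,0,0,0,0,-0.0005,10,0,0,0,0,0,-0.0007,10,0,0,0,0,0,-0.0007,10],
)

```text
clock: 15.7
position: [0.6179, 0.0772, 0.225]
ee_rot: [0.211, 3.132, -0.001]
force: [-2.9, -2.2, 15.0]
width: 0.232
gripper_force: 50.0
```

Call:
arm_command(
  deltas=[0,0,0,0,0,-0.0003,10,0,0,0,0,0,-0.0004,10,0,0,0,0,0,-0.0004,10],
)

```text
clock: 16.0
position: [0.6179, 0.0772, 0.2247]
ee_rot: [0.211, 3.132, -0.001]
force: [-3.7, -2.3, 15.4]
width: 0.228
gripper_force: 50.0
```

Call:
arm_command(
  deltas=[0,0,0,0,0,0.004,10,0,0,0,0,0,0.015,10,0,0,0,0,0,0.015,10,0,0,0,0,0,0.01,10,0,0,0,0,0,0.0085,10,0,0,0,0,0,0.0075,10,0,0,0,0,0,0.0071,10,0,0,0,0,0,0.0071,10,0,0,0,0,0,0.0071,10],
)

```text
clock: 16.9
position: [0.6174, 0.078, 0.2297]
ee_rot: [-0.209, -3.134, 0.0]
force: [0.4, -1.8, 1.3]
width: 0.228
gripper_force: 50.0
```

Call:
arm_command(
  deltas=[0,0,0,0,0,0.013,10,0,0,0,-0.092,-0.189,0.013,10,0,0,0,-0.092,-0.189,0.013,10,0,0,0,-0.092,-0.189,0.013,10,0,0,0,-0.092,-0.189,0.013,10,0,0,0,-0.092,-0.189,0.013,10,0,0,0,-0.092,-0.189,0.006,10,0,0,0,-0.092,-0.189,0.003,10,0,0,0,-0.092,-0.189,0.001,10,0,0,0,-0.092,-0.189,0,10,0,0,0,-0.092,-0.189,0,10,0,0,0,-0.092,-0.189,0,10],
)

```text
clock: 18.1
position: [0.526, -0.1095, 0.23]
ee_rot: [0.206, 3.134, 0.001]
force: [-0.7, 1.6, 2.3]
width: 0.232
gripper_force: 50.0
```

The rim now reads the same height on both sides at light touch, so the bat is level. I'm returning the probe.

Call:
arm_command(
  deltas=[0,0,0,0,0,0.046,10,0,0,0,-0.1,0.3915,0.046,10,0,0,0,-0.1,0.3915,0.046,10,0,0,0,-0.1,0.3915,0.046,10,0,0,0,-0.1,0.3915,0.046,10,0,0,0,-0.1,0.3915,0.046,10,0,0,0,-0.1,0.3915,0.046,10,0,0,0,-0.1,0.3915,0.046,10,0,0,0,-0.1,0.3915,0.046,10,0,0,0,-0.1,0.3915,0.046,10,0,0,0,-0.1,0.3915,0.046,10,0,0,0,-0.1,0.3915,0.046,10,0,0,0,-0.1,0.3915,0.046,10],
)

```text
clock: 19.4
position: [0.4264, 0.2789, 0.2755]
ee_rot: [0.213, 3.134, -0.002]
force: [0.1, 0.3, -1.0]
width: 0.232
gripper_force: 50.0
```

Run:
```python
from h import *
s=optics.get_image("scene")
cv2.imwrite("pics/c4.png",cv2.resize(s[130:290,300:420],(450,600),interpolation=2)); o=sensors.observe();print(o["position"],o["ee_rot"],o["force"]);print(proj("scene",o["position"]-[0,0,.116]))
```

```text
[0.42636683 0.27892627 0.27555758] [ 2.13367139e-01  3.13420958e+00 -1.39378305e-03] [ 0.45311413  0.07207845 -0.40925206]
[365.70103422 214.93585175]
```

View pics/c4.png

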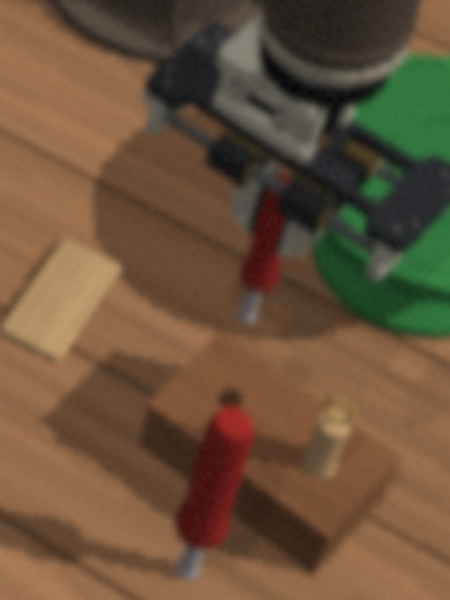

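The probe is still held upright, with its tip at crop (248,320), about 1 px short of the earlier spot. That matches the TCP still settling, so I'll let it settle above the hole and then insert.

Call:
arm_command(
  deltas=[0,0,0,-0.001,0,-0.03,10,0,0,0,-0.001,0,-0.06,10,0,0,0,-0.001,0,-0.08,10,0,0,0,-0.001,0,-0.08,10,0,0,0,-0.001,0,-0.08,10,0,0,0,-0.001,0,-0.08,10],
)

```text
clock: 20.05
position: [0.4252, 0.2809, 0.197]
ee_rot: [0.21, 3.133, 0.002]
force: [0.8, -0.4, -0.5]
width: 0.23
gripper_force: 50.0
```

Call:
arm_command(
  deltas=[0,0,0,0,0,-0.015,10,0,0,0,0,0,-0.03,10,0,0,0,0,0,-0.04,10,0,0,0,0,0,-0.04,10],
)

```text
clock: 20.45
position: [0.4238, 0.2803, 0.1539]
ee_rot: [-0.208, -3.133, 0.002]
force: [0.1, -0.0, -0.6]
width: 0.232
gripper_force: 50.0
```

Call:
arm_command(
  deltas=[0,0,0,0,0,-0.015,10,0,0,0,0,0,-0.025,10,0,0,0,0,0,-0.029,10,0,0,0,0,0,-0.029,10,0,0,0,0,0,-0.029,10],
)

```text
clock: 20.95
position: [0.4244, 0.2807, 0.1266]
ee_rot: [-0.208, -3.134, 0.0]
force: [-0.1, -0.6, -0.4]
width: 0.23
gripper_force: 50.0
```

Inserted freely, with no contact force. Releasing and lifting straight up.

Call:
arm_command(
  deltas=[0,0,0,0,0,0,50,0,0,0,0,0,0,50,0,0,0,0,0,0,50,0,0,0,0,0,0,50,0,0,0,0,0,0,50,0,0,0,0,0,0,50],
)

```text
clock: 21.55
position: [0.4245, 0.2807, 0.1267]
ee_rot: [0.209, 3.135, 0.0]
force: [0.2, 0.8, -1.2]
width: 0.541
gripper_force: 0.0
```

Call:
arm_command(
  deltas=[0,0,0,0,0,0.02,50,0,0,0,0,0,0.05,50,0,0,0,0,0,0.09,50,0,0,0,0,0,0.13,50,0,0,0,0,0,0.17,50,0,0,0,0,0,0.17,50,0,0,0,-0.05,-0.1,0.17,50,0,0,0,-0.05,-0.1,0.17,50,0,0,0,-0.05,-0.1,0.17,50,0,0,0,-0.05,-0.1,0.17,50,0,0,0,-0.05,-0.1,0.17,50,0,0,0,-0.05,-0.1,0.17,50],
)

```text
clock: 22.75
position: [0.3748, 0.1819, 0.2968]
ee_rot: [0.207, 3.135, 0.002]
force: [0.2, 1.1, 0.7]
width: 0.545
gripper_force: 0.0
```

Run:
```python
from h import *
s=optics.get_image("scene")
cv2.imwrite("pics/c5.png",cv2.resize(s[100:340,100:420],(800,600),interpolation=2)); o=sensors.observe();print(o["clock"],o["position"],o["force"],o["width"])
```

```text
22.8 [0.37474901 0.18196108 0.29674258] [ 0.44542563 -0.29161857 -0.3198483 ] 0.5463618473755717
```

View pics/c5.png

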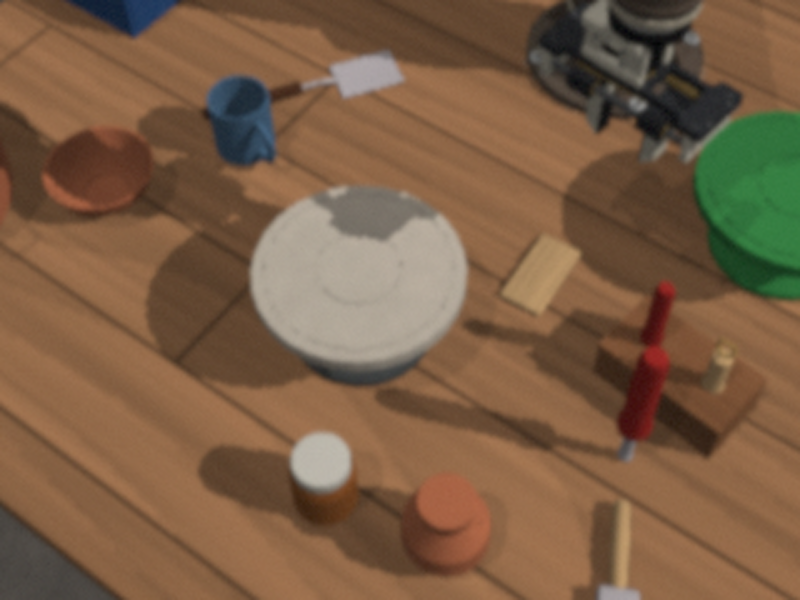

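The probe stands upright in its hole at (660,315), and the bat looks level; the grey patch on it is the arm's shadow. The bystanders are untouched and the arm is clear.

```bash
python3 -c "
from cell import arm
print(arm.sign_off())"
```

```text
the job is handed in; nothing more can be done
None
```

I pressed the bat's high side (about 64° round from world +x) down at about 16.5 N; light touches on that side and opposite then read level to about 0.25 mm, the probe is back upright in its hole, nothing else was moved, and I handed the job in at about 23 s.

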